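# Start the insole press with its two-button box

### The job

Push the carriage of the insole press fully home under the press head by its front panel, pushing from the front with the fingertips and not pinching the panel. Then press the two buttons of the grey control box all the way down together, one with each fingertip, hold both down for three seconds while the press does its stroke, and let both go together and move clear. Do not press the buttons before the carriage is home, never press one button alone, and leave the shoe last, the jar and the hammer where they are.

Things in the scene. Friction and masses are not known exactly. Their poses are not given: they have to be found in the camera images.
- press: Fixed green bench press, 290 mm deep by 200 mm wide. Origin on the table under it; x points from its front (robot side) to its back, z up. Base plate 30 mm thick, x from -150 to +140 mm. Two columns and a crosshead (x from -5 to +125 mm, full width) stand 240 mm high, a cylinder on top to 310 mm; platen underside at z = 126 mm.
- carriage (a joint): How far the aluminium carriage (bed with an insole on it and an upright front panel) is pulled out of the press along the press's -x, in m: 0 = home against its stop, at most 0.12; it starts 0.06 to 0.11 out. It stays where it is left; sliding takes about 3 N plus 8 N per m/s, and it stops hard at 0.
- carriage_front (a point): Middle of the top edge of the front face of the carriage's front panel, moves with it. Axes as the press's: x = direction to push (home), y along the panel. The panel is 120 mm wide (y), spans 34 to 104 mm above the table (this point: 104 mm), 10 mm thick. When home its front is 110 mm before the press's origin, 105 mm before the crosshead, over the base plate.
- control_box: Fixed grey steel box standing on the table left or right of the press: 90 mm (x) by 160 mm (y) by 70 mm high. Origin: centre of its underside; z up. On its top, at y = +30 and -30 mm, x = 0, sit two alike round buttons, 60 mm apart.
- button_a (a joint): Travel of the black push button at y = +30 mm of the control box, in m: 0 = up, 0.006 = fully down. Springs back. It starts to move at 1.5 N and is fully down at 5 N. Hard stop there. It sits in a steel collar.
- button_b (a joint): The same for the alike button at y = -30 mm of the control box.
- button_a_top (a point): Centre of the flat top of button a (30 mm across), 88 mm above the table when up, moves down with it; z up, y the line from button b to button a. The steel collar round it is 46 mm across and its top lies 6 mm below the button's top when up.
- button_b_top (a point): The same for button b.
- last: Loose grey shoe last (foot form), 190 mm long (its x, toe at +x), 62 mm wide, 100 mm high, on the table on the other side of the press from the control box; origin under its middle. Leave it.
- jar: Loose amber glue jar with black lid, 68 mm across, 95 mm high, on the table left of the press; origin under its centre. Leave it.
- hammer: Loose hammer, 220 mm long, lying on the table right of the press, roughly along world y; its origin is at about its middle. Leave it.

How it is judged:
By the outcome, as a careful person would: the job done as asked, in the order asked, and still so for the second after the job is handed in, with the robot touching nothing.
It also fails if it takes over 56 s, if anything falls off the work surface, if the arm or the gripper's body presses on something with over 40 N, if the wrist force passes 120 N, or if a joint passes its speed limit or range.

### The arm

A 6-joint arm with a two-finger parallel gripper is mounted at the origin on the work surface. World frame = base frame: x ahead of the robot, y to its left, z up, the work surface at z = 0. Lengths are in m, angles in degrees, forces in N, time in s.
With the tool pointing down it reaches from about 0.35 to 0.725 m from the base axis. Payload 6 kg.
Tool frame: the origin (TCP) lies between the finger pads, 19 mm behind the fingertips; this is the grasp point; z points along the fingers, y is the line along which they close (so a half turn about z gives the same grasp; the last joint's range is limited). The gripper opens to 85 mm and grips with 20 to 120 N. Pads are 22 mm wide; open, the fingers measure 114 mm over their backs; the gripper's body (76 mm by 85 mm) begins 54 mm behind the grasp point. The pads swing forward as they close: fully open they stand 13 mm farther back than shut.
Start: joints at [-52.443, 2.303, 4.859, 0, -92.561, -19.12], TCP at [0.19, -0.569, 0.25] pointing down, gripper open.
Joint ranges: [-146.85, 146.85], [-73.84, 115.35], [-62.03, 85.46], [-188.31, 113.3], [-161.28, -10.13], [-171.36, 171.36]. Speed limits (degrees/s): [147.25, 147.25, 172.46, 180, 180, 180].

### API

Orientations are given as [roll, pitch, yaw] about the fixed x, y, z axes, in that order (R = Rz(yaw) Ry(pitch) Rx(roll)).
In Python, from bench import robot gives the robot as it stands.
- The arm moves only by the shell command python3 drive.py 'ROWS' [OPENING] [FORCE]. ROWS is rows parted by semicolons, their numbers by spaces, 1 to 12 of them, each of 6 numbers: dx, dy, dz in m, then a rotation vector rx, ry, rz in degrees; each row shifts and turns the commanded pose from where the row before left it, along the tool's axes as they then stand; what a row does not reach is not made up. A row lasts 1/10 s, in which the tool goes at most 0.05 m and 8.59 degrees, less where a joint would pass 70% of its speed; a pose out of reach is approached as far as the arm can. OPENING is the opening from 0.0 (shut) to 1.0 (fully open), set as the command begins (- or left out keeps the last). The fingers move at their own pace and stop on an object; FORCE is the grip in N (left out, the last holds). Time passes only in rows, so rows that do not move let the fingers close. It prints the time, the measured TCP pose, the force, the opening and the grip force at its end.
- robot.observe(): the state, without advancing time (a new reading comes with each control period).
- robot.camera(name): name is "scene" or "side" or "wrist"; returns a dict with "img" (384x512x3 uint8, blue, green, red), "fx", "fy", "cx", "cy" (pixels), "rvec" (rotation vector, rad) and "tvec" (3), from world to camera coordinates, as OpenCV has them. Camera axes: x right, y down, z forward; pixel columns grow to the right and rows downward; lengths in m; the calibration is good to about 2 mm. A picture is of the moment at which its call begins. There is no depth.
- robot.job_done(): hands the job in; it is judged then, once.
The state is a dict: "time_s": time; "joint_pos": joint angles; "qd": joint speeds; "tau": joint torques, N m; "ee_pos": TCP position; "ee_rot": TCP orientation; "force": force on the tool from outside, world axes, zero at the start; "wrist_torque": the same for the moment, N m; "grip_width": opening from 0.0 (shut) to 1.0 (fully open); "gripper_force": force on a finger pad.
Only numpy, scipy, OpenCV 4.12 (cv2) and the standard library are available. Lean on these libraries where they do the work, as an engineer would, in place of code of your own. Each camera call takes 0.05 s, during which the arm holds its last target. There are 200 camera calls.

## Working session

There is one attempt and no reset: what is moved stays moved. The work goes in short steps, Python scripts to look and compute and a shell command to move; the robot and the scene stay as the last step left them, time stands still between calls to the robot, and variables do not carry over. Pictures are saved under pics/ and viewed, at most 12 in all, crops included, and the job is handed in when it is done.

```bash
ls; mkdir -p pics; python3 - <<'E'
from bench import robot
import cv2,numpy as np
a=robot.camera("scene");b=robot.camera("side")
cv2.imwrite("pics/scene.png",a["img"]);cv2.imwrite("pics/side.png",b["img"])
for c in(a,b):
    R=cv2.Rodrigues(np.array(c["rvec"]))[0];print(-R.T@np.array(c["tvec"]).ravel(),R[2],c["fx"],c["cx"],c["cy"])
s=robot.observe();print(s["ee_pos"],s["ee_rot"],s["time_s"],s["force"])
E
```

```text
bench.py
drive.py
pics
[ 0.69808215 -0.76196154  0.89001598] [-0.11753969  0.67714401 -0.72640237] 377.65001671836967 255.2668416656007 191.73188918828927
[0.50951977 0.63437294 0.7807425 ] [ 0.08148464 -0.68434778 -0.72458842] 373.33509828876464 252.5962385783995 189.93283103193818
[ 0.18975269 -0.56891272  0.24907088] [ 1.79907017e+02 -5.37341114e-03 -1.61564180e+02] 0.1 [-0.14618635  0.37463325 -0.09248119]
```

View pics/scene.png

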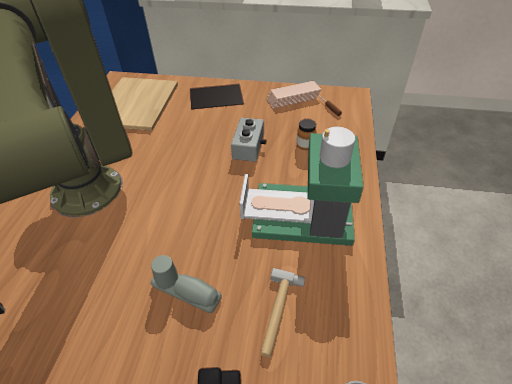

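View pics/side.png

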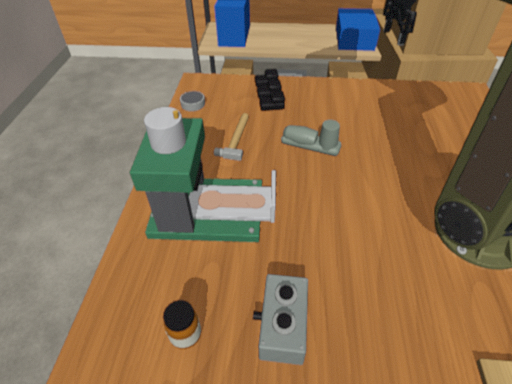

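The scene view shows the control box at about (248,138) with black buttons near (250,123) and (246,132), and the carriage panel near (245,197). In the side view the buttons are at (287,292) and (284,321), and the panel is at about (274,196). I'll zoom in on these.

```bash
python3 - <<'E'
import cv2,numpy as np
a=cv2.imread("pics/scene.png");b=cv2.imread("pics/side.png")
def cr(i,x,y,w=64,h=48):return cv2.resize(i[y:y+h,x:x+w],(400,300),interpolation=cv2.INTER_CUBIC)
print("scene@220,112 scene@220,170 / side@250,270 side@225,165 ; x6.25")
cv2.imwrite("pics/crops.png",np.vstack([np.hstack([cr(a,220,112),cr(a,220,170)]),np.hstack([cr(b,255,275),cr(b,225,170,)])]))
E
```

```text
scene@220,112 scene@220,170 / side@250,270 side@225,165 ; x6.25
```

View pics/crops.png

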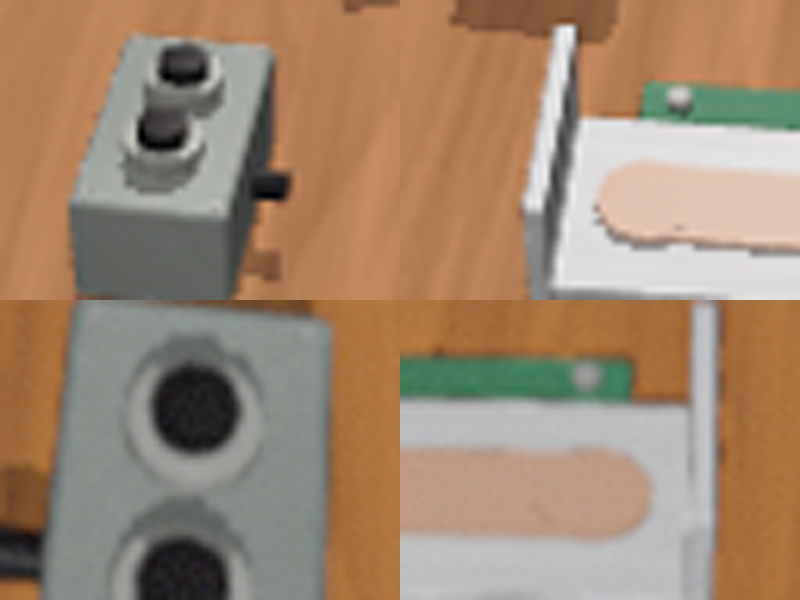

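The crops show the panel's front top edge in the scene view running from (244.8,174.5) to (239.8,202.8). In the side view it runs from about (275.6,170.8) to (274.6,206). The button discs show clearly in both views.

```bash
cat > h.py <<'E'
import cv2,numpy as np
def ray(c,p):
    R=cv2.Rodrigues(np.array(c["rvec"],float))[0];t=np.array(c["tvec"],float).ravel()
    d=R.T@np.array([(p[0]-c["cx"])/c["fx"],(p[1]-c["cy"])/c["fy"],1]);return -R.T@t,d/np.linalg.norm(d)
def onz(c,p,z):
    o,d=ray(c,p);return o+d*(z-o[2])/d[2]
def tri(c1,p1,c2,p2):
    o1,d1=ray(c1,p1);o2,d2=ray(c2,p2)
    s=np.linalg.lstsq(np.stack([d1,-d2],1),o2-o1,rcond=None)[0]
    a,b=o1+s[0]*d1,o2+s[1]*d2;return (a+b)/2,np.linalg.norm(a-b)
def blobs(img,x0,y0,x1,y1,thr):
    m=(img[y0:y1,x0:x1].max(2)<thr).astype(np.uint8)
    n,_,st,ce=cv2.connectedComponentsWithStats(m)
    return [(st[i],ce[i]+[x0,y0]) for i in range(1,n) if st[i][4]>8]
E
python3 - <<'E'
from h import *
from bench import robot
np.set_printoptions(precision=4,suppress=True)
a=robot.camera("scene");b=robot.camera("side")
A=blobs(a["img"],225,112,262,145,75);B=blobs(b["img"],265,270,305,340,70)
for n,c,L in(("sc",a,A),("si",b,B)):
    for st,ce in L: print(n,st,ce,onz(c,ce,.088))
# scene front top edge
for n,c,P in(("sc",a,[(244.8,174.5),(239.8,202.8)]),("si",b,[(275.6,170.8),(274.6,206)])):
    for p in P: print(n,onz(c,p,.104))
print(tri(a,(244.8,174.5),b,(274.6,206)),tri(a,(239.8,202.8),b,(275.6,170.8)))
# box top edges: green plate corners via mask of green
for n,c in(("sc",a),("si",b)):
    h=cv2.cvtColor(c["img"],cv2.COLOR_BGR2HSV);m=cv2.inRange(h,(65,100,30),(90,255,255))
    k=max(cv2.findContours(m,0,2)[0],key=cv2.contourArea);print(n,cv2.approxPolyDP(k,2.5,True)[:,0].tolist())
E
```

```text
sc [20  8  8  6 34] [248.5588 122.4118] [0.4934 0.3163 0.088 ]
sc [17 17  8  7 39] [244.9231 132.4359] [0.4904 0.2581 0.088 ]
sc [32 18  5 15 38] [259.8684 138.8947] [0.5464 0.2299 0.088 ]
si [ 15  15  13  14 149] [285.8456 291.7383] [0.4922 0.2585 0.088 ]
si [ 12  43  14  15 174] [283.6552 320.1379] [0.4942 0.3186 0.088 ]
sc [0.529  0.0368 0.104 ]
sc [ 0.5346 -0.0771  0.104 ]
si [ 0.5322 -0.0786  0.104 ]
si [0.5278 0.044  0.104 ]
(array([0.528 , 0.0407, 0.1002]), np.float64(0.00030980454088247987)) (array([ 0.5334, -0.0777,  0.1046]), np.float64(0.002546181460030279))
sc [[252, 232], [253, 237], [325, 242], [256, 237]]
si [[200, 119], [183, 119], [186, 144], [174, 154], [155, 153], [145, 134], [130, 172], [137, 189], [186, 192], [193, 189], [203, 139]]
```

```bash
cat >> h.py <<'E'
from scipy.spatial.transform import Rotation as Ro
def go(s,p,yaw):
    R=Ro.from_euler('xyz',s["ee_rot"],degrees=True);T=Ro.from_euler('xyz',[180,0,yaw],degrees=True)
    print("t",s["time_s"],"rotvec tool",(R.inv()*T).as_rotvec(degrees=True).round(2),"then d",T.inv().apply(np.array(p)-s["ee_pos"]).round(4),"F",np.round(s["force"],1),"w",s["grip_width"])
E
python3 -c "
from h import *
from bench import robot
go(robot.observe(),[.475,-.02,.20],-177.5)"
python3 drive.py '0 0 0 0 0 8;0 0 0 0 0 8' 0
```

```text
t 0.2 rotvec tool [ 0.06 -0.02 15.94] then d [-0.3089  0.536   0.0494] F [ 0.2 -0.3 -1.1] w 0.9990979237916645
time_s: 0.4
ee_pos: [0.1898, -0.5691, 0.2496]
ee_rot: [180.0, -0.0, -177.9]
force: [-0.2, -1.2, 0.6]
grip_width: 0.692
gripper_force: 0.0
```

```bash
python3 drive.py '-0.026 0.0413 0 0 0 0;-0.026 0.0413 0 0 0 0;-0.026 0.0413 0 0 0 0;-0.026 0.0413 0 0 0 0;-0.026 0.0413 0 0 0 0;-0.026 0.0413 0 0 0 0;-0.026 0.0413 0 0 0 0;-0.026 0.0413 0 0 0 0;-0.026 0.0413 0 0 0 0;-0.026 0.0413 0 0 0 0;-0.026 0.0413 0 0 0 0;-0.0229 0.041 0 0 0 0'
python3 drive.py '0 0.02 0.025 0 0 0;0 0.02 0.025 0 0 0;0 0 0 0 0 0'
python3 - <<'E'
from h import *
from bench import robot
go(robot.observe(),[.475,-.02,.08],-177.5)
i=[robot.camera(n)["img"] for n in("scene","side")]
cv2.imwrite("pics/p2.png",cv2.resize(np.hstack([i[0][60:300,150:420],i[1][60:300,120:390]]),(800,356)))
E
```

```text
time_s: 1.6
ee_pos: [0.4779, -0.0591, 0.25]
ee_rot: [180.0, 0.0, -177.5]
force: [0.0, 0.0, -0.0]
grip_width: 0.001
gripper_force: 0.0
time_s: 1.9
ee_pos: [0.4741, -0.0194, 0.1959]
ee_rot: [180.0, -0.4, -177.4]
force: [0.1, -0.5, -0.4]
grip_width: 0.004
gripper_force: 0.0
t 1.9 rotvec tool [ 0.01 -0.37  0.1 ] then d [-0.0009 -0.0007  0.1159] F [ 0.1 -0.5 -0.4] w 0.0036108462368748067
```

View pics/p2.png

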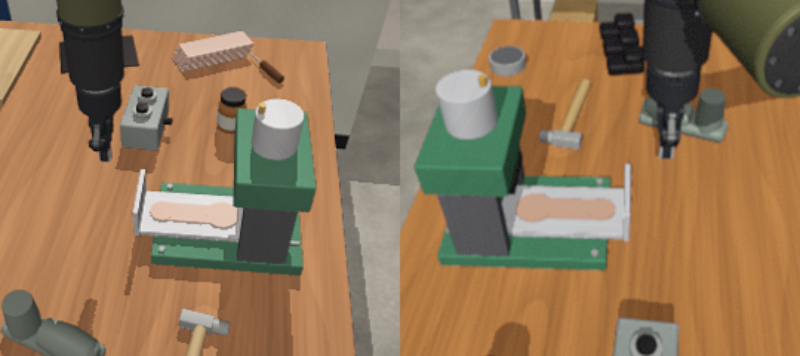

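The shut gripper hangs clear in front of the panel and everything else is untouched. I'll estimate the home travel from the base plate's front corner and descend.

```bash
python3 drive.py '0 0 0.04 0 0 0;0 0 0.04 0 0 0;0 0 0.036 0 0 0;-0.015 0 0 0 0 0;-0.015 0 0 0 0 0;0 0 0 0 0 0'
python3 - <<'E'
from h import *
from bench import robot
c=robot.camera("scene")
# scaled pic corner: near front bottom (152,262)/(1.481)+(150,60); top of plate there (153,250)
print(onz(c,(253,229),.03), onz(robot.camera("side"),(120+605/1.481,60+262/1.481),.03))
E
```

```text
time_s: 2.6
ee_pos: [0.5073, -0.021, 0.0854]
ee_rot: [-180.0, 0.1, -177.6]
force: [-0.8, 0.6, 1.2]
grip_width: -0.002
gripper_force: 0.0
[ 0.57485147 -0.10653913  0.03      ] [-0.09160201  0.02904384  0.03      ]
```

```bash
python3 drive.py '-0.008 0 0.001 0 0 0;-0.008 0 0.001 0 0 0;-0.008 0 0 0 0 0;-0.008 0 0 0 0 0;-0.008 0 0 0 0 0'
python3 drive.py '-0.008 0 0 0 0 0;-0.008 0 0 0 0 0;-0.008 0 0 0 0 0;-0.006 0 0 0 0 0;0 0 0 0 0 0'
python3 - <<'E'
from h import *
from bench import robot
go(robot.observe(),[.6,-.016,.083],-177.5)
i=[robot.camera(n)["img"] for n in("scene","side")]
cv2.imwrite("pics/p3.png",cv2.resize(np.hstack([i[0][140:260,210:370],i[1][140:260,180:340]]),(800,300),interpolation=2))
E
```

```text
time_s: 3.2
ee_pos: [0.5461, -0.0184, 0.0819]
ee_rot: [-180.0, -0.0, -177.6]
force: [-2.7, -1.1, 1.3]
grip_width: 0.0
gripper_force: 0.0
time_s: 3.7
ee_pos: [0.5766, -0.0167, 0.0818]
ee_rot: [180.0, 0.1, -177.6]
force: [0.1, 0.7, -0.3]
grip_width: -0.004
gripper_force: 0.0
t 3.7 rotvec tool [ 0.02  0.06 -0.06] then d [-0.0234 -0.0003 -0.0012] F [ 0.1  0.7 -0.3] w -0.0037651608479369572
```

View pics/p3.png

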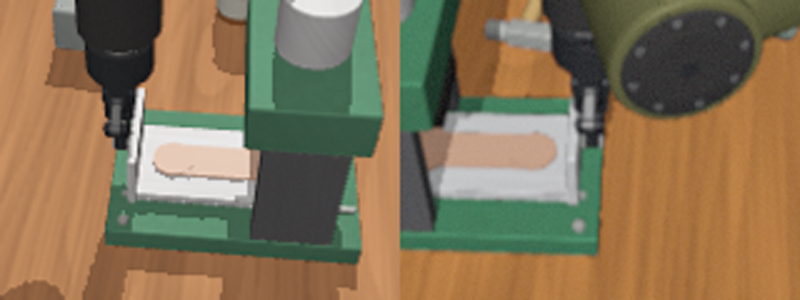

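The fingers are pushing the panel from the front, and its front now stands about 20 mm past the base plate's front edge. So roughly 20 mm remains, and I'll go slower with force checks.

```bash
python3 drive.py '-0.004 0 0 0 0 0;-0.004 0 0 0 0 0;-0.004 0 0 0 0 0;-0.003 0 0 0 0 0'
python3 drive.py '-0.002 0 0 0 0 0;-0.002 0 0 0 0 0'
python3 drive.py '-0.002 0 0 0 0 0;-0.002 0 0 0 0 0'
```

```text
time_s: 4.2
ee_pos: [0.5908, -0.0162, 0.082]
ee_rot: [180.0, -0.0, -177.6]
force: [-3.5, 0.4, 2.0]
grip_width: -0.0
gripper_force: 0.0
time_s: 4.4
ee_pos: [0.5946, -0.0161, 0.0819]
ee_rot: [180.0, -0.0, -177.6]
force: [-4.7, 2.0, 2.1]
grip_width: -0.002
gripper_force: 0.0
time_s: 4.6
ee_pos: [0.5946, -0.0168, 0.0815]
ee_rot: [-179.9, -0.6, -177.6]
force: [-29.5, 3.1, 15.6]
grip_width: 0.001
gripper_force: 0.0
```

The force jumped to 30 N, so the carriage is on its hard stop. I'll back off, rise, and check.

```bash
python3 drive.py '0 0 0 0 0 0;0.004 0 0 0 0 0;0.02 0 0 0 0 0;0.04 0 0 0 0 0;0.03 0 -0.02 0 0 0;0 0 -0.05 0 0 0;0 0.02 -0.05 0 0 0;0 0.04 0 0 0 0;0 0.04 0 0 0 0;0 0.04 0 0 0 0;0 0.04 0 0 0 0;0 0 0 0 0 0' 0.535
python3 - <<'E'
from h import *
from bench import robot
s=robot.observe()
go(s,[.4927,.288,.18],-182.3);print(s["ee_pos"])
C={n:robot.camera(n) for n in("scene","side","wrist")}
i=C["scene"]["img"],C["side"]["img"],C["wrist"]["img"]
cv2.imwrite("pics/p4.png",np.vstack([np.hstack([cv2.resize(k,(400,300),interpolation=2) for k in(i[0][140:260,210:370],i[1][140:260,180:340])]),np.hstack([cv2.resize(i[2],(400,300)),cv2.resize(i[1][180:360,180:420],(400,300))])]))
E
```

```text
time_s: 5.8
ee_pos: [0.4971, 0.1621, 0.1983]
ee_rot: [179.9, 0.1, -177.3]
force: [-0.2, -0.4, 0.1]
grip_width: 0.535
gripper_force: 0.0
t 5.8 rotvec tool [0.07 0.06 4.96] then d [0.0094 0.1256 0.0183] F [-0.2 -0.4  0.1] w 0.535398119312759
[0.49707221 0.16213988 0.19827977]
```

View pics/p4.png

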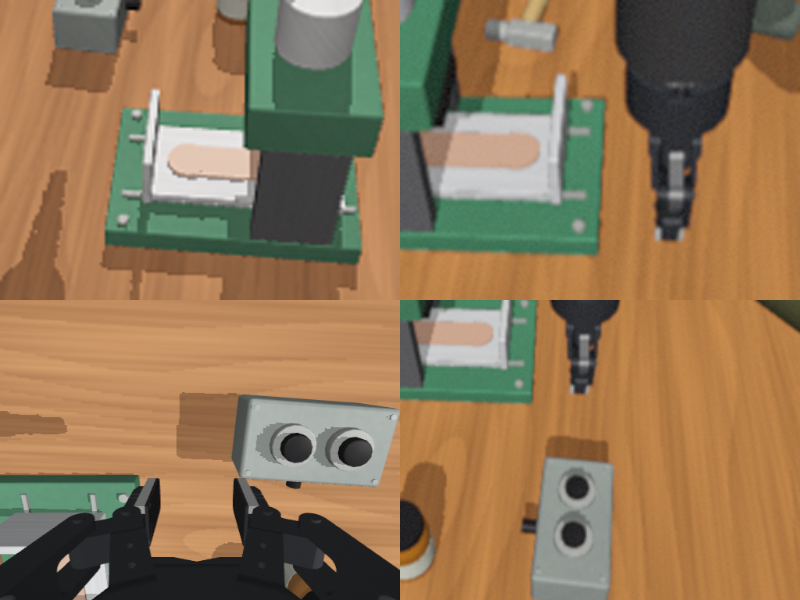

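The carriage is home: the panel is well back over the plate with the guide rods showing, and nothing else has moved. The wrist view shows the buttons near (379,188) and (452,195). I'll refine them, along with the fingertip spacing.

```bash
python3 - <<'E'
from h import *
from bench import robot
np.set_printoptions(precision=4,suppress=True)
s=robot.observe();w=robot.camera("wrist");a=robot.camera("scene");b=robot.camera("side")
P=[]
for st,ce in blobs(w["img"],340,160,490,225,70):
    if st[4]>300:P.append(ce);print("w",st,ce,onz(w,ce,.088))
for ce in blobs(b["img"],265,270,305,340,70):
    q=min(P,key=lambda p:np.linalg.norm(onz(w,p,.088)-onz(b,ce[1],.088)));print("side/wrist tri",tri(b,ce[1],w,q))
R=Ro.from_euler('xyz',s["ee_rot"],degrees=True)
for p in((202,230),(302,230)):
    q=onz(w,p,s["ee_pos"][2]-.019);print("tip inner, tool",R.inv().apply(q-s["ee_pos"]))
print("panel",onz(a,(270.8,176.8),.104),onz(a,(268.2,205),.104))
cv2.imwrite("pics/w1.png",cv2.resize(w["img"][190:330,150:360],(780,520),interpolation=2))
E
```

```text
w [  20   10   40   38 1168] [379.5591 188.5796] [0.4902 0.258  0.088 ]
w [  94   15   43   38 1111] [453.2475 194.6697] [0.4926 0.3164 0.088 ]
side/wrist tri (array([0.4914, 0.2584, 0.0866]), np.float64(0.0016625898644936044))
side/wrist tri (array([0.4937, 0.3178, 0.0858]), np.float64(0.0010399209711710116))
tip inner, tool [ 0.0074 -0.0244  0.019 ]
tip inner, tool [0.0074 0.0249 0.019 ]
panel [0.6074 0.0374 0.104 ] [ 0.6141 -0.0744  0.104 ]
```

View pics/w1.png

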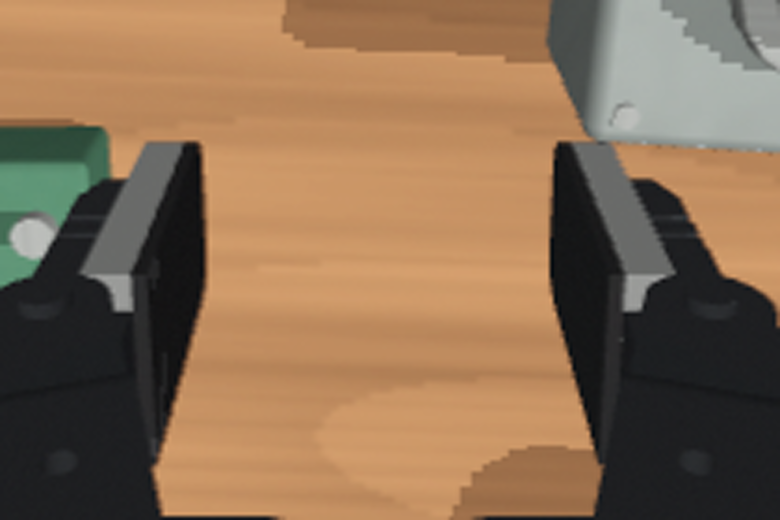

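The tip faces are about 6.5 mm thick, so the opening needs to be about 53.5 mm (0.63) for 60 mm between tip centres. Next I go over the buttons.

```bash
python3 drive.py '0 0 0 0 0 5;0.005 0.0425 0 0 0 0;0.0045 0.0425 0 0 0 0;0 0.041 0 0 0 0;0 0 0.03 0 0 0;0 0 0.03 0 0 0;0 0 0 0 0 0;0 0 0 0 0 0' 0.63
python3 - <<'E'
from h import *
from bench import robot
s=robot.observe()
go(s,[.4922,.288,.115],-182.3);print(s["ee_pos"],s["ee_rot"])
C={n:robot.camera(n)["img"] for n in("scene","side","wrist")}
cv2.imwrite("pics/p5.png",np.vstack([np.hstack([cv2.resize(k,(400,300),interpolation=2) for k in(C["scene"][80:170,190:310],C["side"][240:360,200:360])]),np.hstack([cv2.resize(C["wrist"],(400,300)),cv2.resize(C["wrist"][150:290,160:345],(400,300))])]))
E
```

```text
time_s: 6.9
ee_pos: [0.4937, 0.2839, 0.1392]
ee_rot: [-180.0, 0.0, 177.4]
force: [0.2, 0.2, 0.7]
grip_width: 0.632
gripper_force: 0.0
t 6.9 rotvec tool [-0.04  0.03 -0.32] then d [0.0017 0.0041 0.0242] F [0.2 0.2 0.7] w 0.6318324205827263
[0.49370363 0.28386486 0.13920993] [-1.79959492e+02  3.36730082e-02  1.77384123e+02]
```

View pics/p5.png

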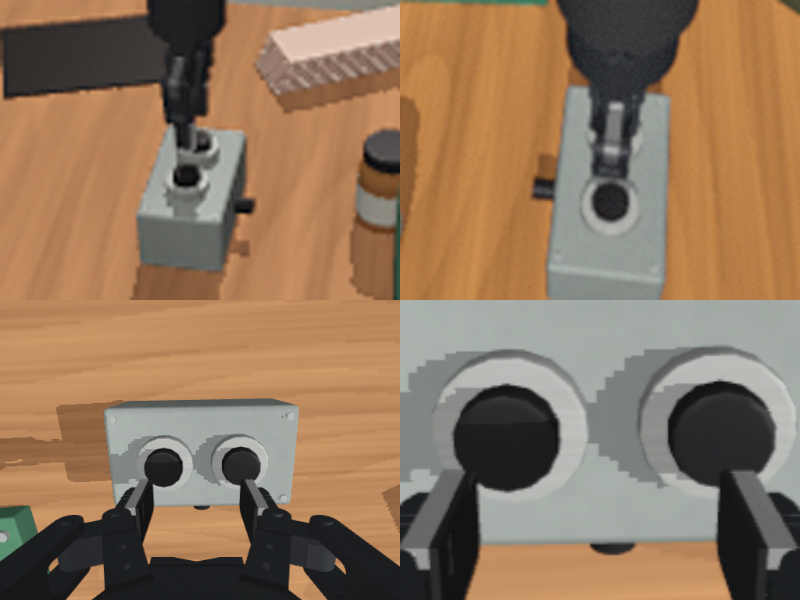

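The fingers stand over the box, about 4 mm short along y. I'll correct that, go lower and check again.

```bash
python3 drive.py '0.0016 0.0042 0 0 0 -0.3;0 0 0.01 0 0 0;0 0 0.01 0 0 0;0 0 0.004 0 0 0;0 0 0 0 0 0'
python3 - <<'E'
from h import *
from bench import robot
s=robot.observe()
go(s,[.4922,.288,.105],-182.3);print(s["ee_pos"],s["ee_rot"])
C={n:robot.camera(n)["img"] for n in("scene","side","wrist")}
cv2.imwrite("pics/p6.png",np.vstack([np.hstack([cv2.resize(k,(400,250),interpolation=2) for k in(C["scene"][95:165,200:312],C["side"][250:350,210:370])]),cv2.resize(C["wrist"][150:270,140:400],(800,346),interpolation=2)]))
E
```

```text
time_s: 7.55
ee_pos: [0.4912, 0.2885, 0.1129]
ee_rot: [-179.9, -0.1, 177.7]
force: [0.6, -0.4, -0.4]
grip_width: 0.632
gripper_force: 0.0
t 7.55 rotvec tool [-0.1  -0.1   0.04] then d [-0.001  -0.0005  0.0079] F [ 0.6 -0.4 -0.4] w 0.6320259238673387
[0.49120739 0.28854357 0.11294403] [-1.79904850e+02 -9.87065715e-02  1.77738161e+02]
```

View pics/p6.png

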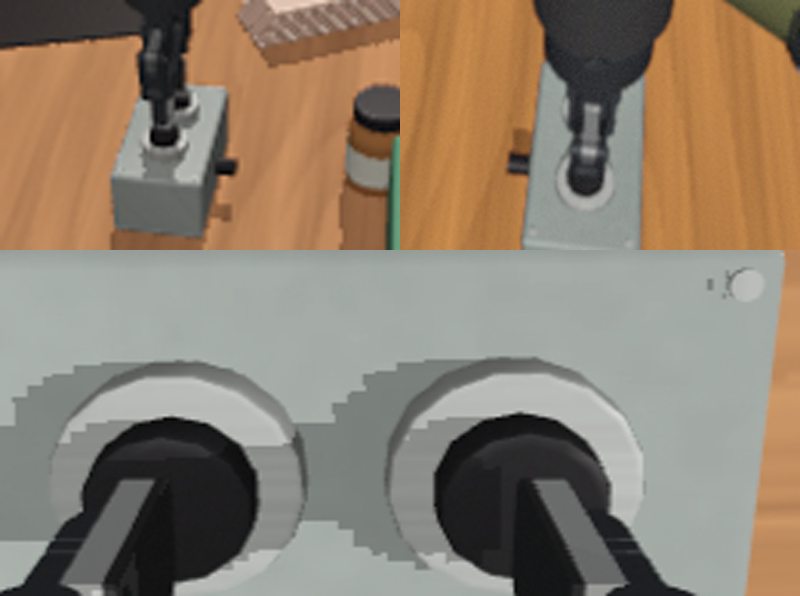

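The tips stand over both buttons: tips at x≈145 and 545, button centres at 170 and 522, so they are centred between the two. I'll check fore-aft position and spacing by casting rays.

```bash
python3 - <<'E'
from h import *
from bench import robot
np.set_printoptions(precision=4,suppress=True)
s=robot.observe();w=robot.camera("wrist");R=Ro.from_euler('xyz',s["ee_rot"],degrees=True)
T=lambda q:R.inv().apply(q-s["ee_pos"])
print("cam in tool",T(ray(w,(0,0))[0]),w["fx"])
full=lambda u,v:(140+u/3.077,150+v/2.883)
for zt in(.019,.015,.011,.007):
    print(zt,[T(onz(w,full(u,480-250),s["ee_pos"][2]-zt)) for u in(120,172,520,572)])
for st,ce in blobs(w["img"],150,190,345,240,60):print(st,ce)
for u,v in((170,500-250),(522,500-250)):print("button",T(onz(w,full(u,v),.088)),onz(w,full(u,v),.088))
E
```

```text
cam in tool [ 0.0687 -0.0001 -0.1238] 312.35819651293014
0.019 [array([ 0.0074, -0.0358,  0.019 ]), array([ 0.0074, -0.0275,  0.019 ]), array([0.0075, 0.0283, 0.019 ]), array([0.0075, 0.0366, 0.019 ])]
0.015 [array([ 0.0091, -0.0348,  0.015 ]), array([ 0.0091, -0.0267,  0.015 ]), array([0.0092, 0.0275, 0.015 ]), array([0.0092, 0.0356, 0.015 ])]
0.011 [array([ 0.0108, -0.0338,  0.011 ]), array([ 0.0109, -0.0259,  0.011 ]), array([0.0109, 0.0267, 0.011 ]), array([0.0109, 0.0346, 0.011 ])]
0.007 [array([ 0.0126, -0.0328,  0.007 ]), array([ 0.0126, -0.0252,  0.007 ]), array([0.0126, 0.0259, 0.007 ]), array([0.0126, 0.0335, 0.007 ])]
[ 131   16   56   34 1351] [306.0474 224.3331]
[  16   18   57   32 1337] [196.1982 224.9634]
button [ 0.0002 -0.0295  0.0267] [0.4905 0.2596 0.088 ]
button [0.0003 0.0304 0.0267] [0.4928 0.3194 0.088 ]
```

Alignment is good: tips at ±30.3 mm against buttons at ±30 mm, with the tips about 14 mm above them. Descend.

```bash
python3 drive.py '0 0 0.005 0 0 0;0 0 0.005 0 0 0;0 0 0 0 0 0'
python3 drive.py '0 0 0.003 0 0 0;0 0 0.003 0 0 0;0 0 0.002 0 0 0;0 0 0 0 0 0'
```

```text
time_s: 8.05
ee_pos: [0.492, 0.2893, 0.1048]
ee_rot: [180.0, 0.0, 177.8]
force: [-1.2, 0.6, 5.4]
grip_width: 0.63
gripper_force: 2.6
time_s: 8.45
ee_pos: [0.4921, 0.2893, 0.1009]
ee_rot: [179.9, 0.1, 177.8]
force: [-10.8, -2.7, 20.7]
grip_width: 0.631
gripper_force: 10.4
```

```bash
python3 - <<'E'
from h import *
from bench import robot
s=robot.observe();w=robot.camera("wrist")
print(s["time_s"],s["ee_pos"],s["ee_rot"],s["force"],s["wrist_torque"],s["gripper_force"])
C=robot.camera("side")["img"]
cv2.imwrite("pics/p7.png",cv2.resize(w["img"][150:270,140:400],(800,346),interpolation=2))
E
```

```text
8.45 [0.4921078  0.28929336 0.10092738] [1.79937550e+02 1.48346981e-01 1.77795365e+02] [-10.77200783  -2.65098707  20.70837886] [-1.08986179  3.78588902 -0.04209886] 10.39545028586872
```

View pics/p7.png

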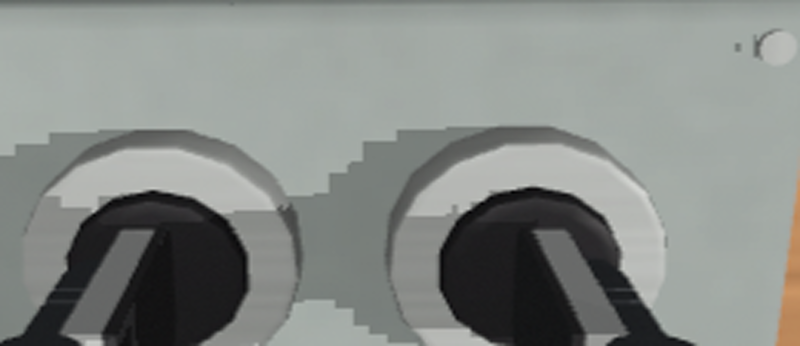

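The fingertips are on both button tops with 20.7 N in total, at roughly the bottom of travel. I'll add a little margin and hold.

```bash
python3 drive.py '0.001 0 0.002 0 0 0;0 0 0.001 0 0 0;0 0 0 0 0 0'
python3 - <<'E'
from h import *
from bench import robot
s=robot.observe()
print(s["time_s"],s["ee_pos"],s["ee_rot"],s["force"],s["wrist_torque"],s["gripper_force"])
E
```

```text
time_s: 8.85
ee_pos: [0.4921, 0.2893, 0.1008]
ee_rot: [179.9, 0.3, 177.8]
force: [-13.8, -5.0, 30.1]
grip_width: 0.632
gripper_force: 15.5
8.85 [0.49206938 0.28930847 0.10077255] [179.89601394   0.3283566  177.8090886 ] [-13.80407749  -5.04510594  30.10510344] [-1.89308877  4.76374248 -0.07437277] 15.499315133783966
```

Another 3 mm of command gave 0.15 mm of motion and +9.4 N, so both buttons are on their stops. Hold, then release.

```bash
Z='0 0 0 0 0 0'; python3 drive.py '0 0 0 0 0 0;0 0 0 0 0 0;0 0 0 0 0 0;0 0 0 0 0 0;0 0 0 0 0 0;0 0 0 0 0 0;0 0 0 0 0 0;0 0 0 0 0 0;0 0 0 0 0 0;0 0 0 0 0 0;0 0 0 0 0 0;0 0 0 0 0 0'
python3 drive.py '0 0 0 0 0 0;0 0 0 0 0 0;0 0 0 0 0 0;0 0 0 0 0 0;0 0 0 0 0 0;0 0 0 0 0 0;0 0 0 0 0 0;0 0 0 0 0 0;0 0 0 0 0 0;0 0 0 0 0 0;0 0 0 0 0 0;0 0 0 0 0 0'
python3 drive.py '0 0 0 0 0 0;0 0 0 0 0 0;0 0 0 0 0 0;0 0 0 0 0 0;0 0 0 0 0 0;0 0 0 0 0 0'
python3 drive.py '0 0 -0.03 0 0 0;0 0 -0.045 0 0 0;0 0 -0.045 0 0 0;0 0 -0.04 0 0 0;0 0 0 0 0 0;0 0 0 0 0 0'
python3 - <<'E'
from h import *
from bench import robot
a=robot.camera("scene");b=robot.camera("side")
cv2.imwrite("pics/p8.png",np.hstack([cv2.resize(k["img"],(400,300)) for k in(a,b)]))
print(robot.observe()["force"])
E
```

```text
time_s: 10.05
ee_pos: [0.4921, 0.2893, 0.1008]
ee_rot: [179.9, 0.3, 177.8]
force: [-13.9, -4.5, 30.7]
grip_width: 0.63
gripper_force: 15.5
time_s: 11.25
ee_pos: [0.4921, 0.2893, 0.1008]
ee_rot: [179.9, 0.3, 177.8]
force: [-14.6, -4.4, 31.5]
grip_width: 0.629
gripper_force: 15.5
time_s: 11.85
ee_pos: [0.4921, 0.2893, 0.1008]
ee_rot: [179.9, 0.3, 177.8]
force: [-13.9, -5.5, 31.3]
grip_width: 0.629
gripper_force: 15.5
time_s: 12.45
ee_pos: [0.4908, 0.2893, 0.2541]
ee_rot: [179.9, 0.0, 177.7]
force: [0.1, -0.4, -0.7]
grip_width: 0.629
gripper_force: 0.0
[ 0.18792171 -0.11885651 -0.6214509 ]
```

View pics/p8.png

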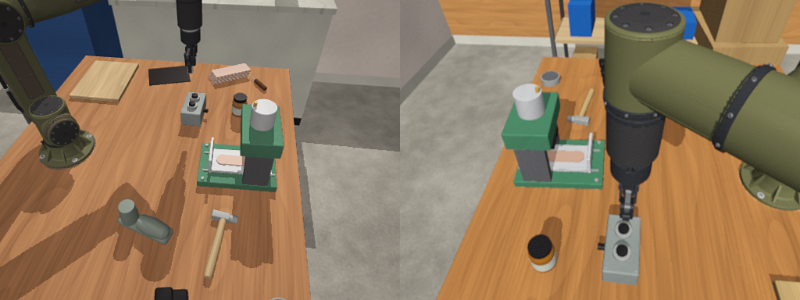

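The gripper is clear above the box, the buttons are up, the carriage is home, and the last, jar and hammer are where they were.

```bash
python3 -c "
from bench import robot
print(robot.job_done())"
```

```text
the job is handed in; nothing more can be done
None
```

I pushed the carriage home against its stop, pressed both buttons fully down together, held them for just over 3 s and released them together; the arm moved clear and I handed the job in at about 12.5 s, though no verdict came back.

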